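# Tip a snug canister to the rim of its mailing tube

### The arm

A 7-joint arm with a two-finger parallel gripper is mounted at the origin on a cart in front of the work surface, level with it; the furniture and walls round the work are solid. World frame = base frame: x ahead of the robot, y to its left, z up, the work surface at z = 0. Lengths are in m, angles in rad, forces in N, time in s.
With the tool pointing down it reaches from about 0.425 to 0.875 m from the base axis. Payload 9.9 kg.
Tool frame: the origin (TCP) lies at the very end of the fingers, on their centre line; the grasp point (between the pads) lies 19 mm behind it; z points along the fingers, y is the line along which they close (so a half turn about z gives the same grasp; the last joint's range is limited). The gripper opens to 85 mm and grips with 20 to 120 N. Pads are 22 mm wide; open, the fingers measure 114 mm over their backs; the gripper's body (76 mm by 85 mm) begins 54 mm behind the grasp point. The pads swing forward as they close: fully open they stand 13 mm farther back than shut.
Start: joints at [1.106, 0.576, 0.025, 1.437, -0.015, 1.129, -0.057], TCP at [0.251, -0.627, 0.231] pointing down, gripper open.
Joint ranges: [-2.76, 2.76], [-0.34, 2.15], [-1.52, 1.57], [0.19, 2.46], [-1.09, 4.23], [0.17, 1.99], [-2.82, 2.82]. Speed limits (rad/s): [2.22, 2.22, 3.01, 3.01, 3.14, 3.14, 3.14].

### API

Orientations are given as a 3x3 rotation matrix whose columns are the frame's x, y, z axes.
In Python, from workcell import arm, viewer gives the robot as it stands. The module is installed in compiled form; this text tells all that it offers.
- The arm moves only by the tool carry_out, never from a script. Its argument "motion" is a list of rows, each a list of 3 entries, a list of its own where there are three numbers: the opening, from 0 (shut) to 1 (fully open), then the shift along the tool's x, y, z in m, then the turn, a rotation vector about the tool's x, y, z in degrees. A call has 1 to 10 rows; each row is the pose to reach, as a shift and turn from the pose commanded when the call began, along the tool's axes at that moment; what a row does not reach only later rows make up. A row lasts 1/10 s, in which the tool goes at most 50 mm and 8.59 degrees, less where a joint would pass 70% of its speed; a pose out of reach is approached as far as the arm can. A call with a gripper value outside its range is refused whole. The fingers move at their own pace and stop on an object; "force" is the grip in N (left out, the last holds). Time passes only in rows, so rows that repeat a pose let the fingers close. It gives the time, the measured TCP pose, the force, the opening and the grip force at its end, in the units of the state.
- arm.state(): the state, without advancing time (a new reading comes with each control period).
- viewer.snapshot(name): name is "scene" or "side" or "wrist"; returns a dict with "frame" (384x512x3 uint8, blue, green, red), "fx", "fy", "cx", "cy" (pixels), "R" (3x3) and "t" (3): a world point X has camera coordinates R X + t. Camera axes: x right, y down, z forward; pixel columns grow to the right and rows downward; lengths in m; the calibration is good to about 2 mm. A picture is of the moment at which its call begins. There is no depth.
- arm.close_job(): hands the job in; it is judged then, once.
The state is a dict: "clock": time; "qpos": joint angles; "joint_vel": joint speeds; "effort": joint torques, N m; "tcp_pos": TCP position; "orientation": TCP orientation; "contact_force": force on the tool from outside, world axes, zero at the start; "torque": the same for the moment, N m; "opening": finger opening in m; "grip_force": force on a finger pad.
Only numpy, scipy, OpenCV 4.12 (cv2) and the standard library are available. Lean on these libraries where they do the work, as an engineer would, in place of code of your own. Each camera call takes 0.05 s, during which the arm holds its last target. There are 200 camera calls.

### The job

A mailing tube with a snug canister somewhere inside lies strapped in a tail-heavy tipping cradle. Swing the keeper aside, tip the mouth end down (the thumb plate is there for this) just until the canister glides forward and its red cap shows at the rim, flush or at most a finger's width (20 mm) out, then ease the tube back level without letting it drop and swing the keeper shut again. Leave the loupe, the tin and the torch where they are.

Things in the scene. Friction and masses are not known exactly. Their poses are not given: they have to be found in the camera images.
- tipper: blue tipping stand, fixed; plate 176 x 236 mm (local x -110 to +66, y -118 to +118 mm). Origin on the table under the middle of the tube. Local y runs along the tube from mouth (-y) to tail (+y), x across it, z up; at yaw 0 these are the world axes: mouth to the robot's right, keeper on the robot's side. The hinge line runs along local x, 125 mm up.
- cradle (a joint): tilt of cradle and tube about the hinge line, rad: 0 = level on its tail rest, grows as the mouth goes down, at most 0.7. A tail weight brings it back to 0 whenever nothing presses on it. About 8 to 14 N on the thumb plate tips it with the canister deep inside; this falls to about 3 to 6 N as the canister slides to the mouth: the load shift is felt as a drop in force.
- thumb_plate (a point): top centre of the flat ribbed aluminium thumb plate (46 mm across, 38 mm along the tube) over the mouth end. On the level cradle it is 80 mm towards the mouth from the hinge line and 50 mm above it, so 175 mm above the table, the highest part of the stand. It turns with the cradle about the hinge line.
- cradle_hinge (a point): middle of the hinge line (on the tube axis, 125 mm above the table). Does not move.
- tube_rim (a point): centre of the open mouth of the cardboard tube, in the plane of the rim, 115 mm from the hinge line along the tube axis; its y axis points along the tube axis into the tube. Tube 70 mm outside diameter, 62 mm inside, 220 mm long, tail end closed.
- cap_face (a point): centre of the red front face of the canister (60 mm diameter, 100 mm long, 0.3 to 0.65 kg), 75 to 120 mm inside the rim at the start. It sticks until about 1.3 N pulls along the tube (tilt 0.2 to 0.45 rad, by its unknown weight), then glides, air-braked by 6 N per m/s: slowly just above that tilt, fast beyond; eased below it, it stops at once and stays. A catch holds it 45 mm out.
- keeper (a joint): bent flat steel lever on an upright pivot on the robot's side of the tail, rad: 0 = shut (its nose lies over a lug of the cradle, the tube cannot tip), 1.4 = fully open; opens clockwise seen from above and clears the lug beyond about 1.05. It stays where it is left; about 1 N at the knob moves it. It swings shut only with the tube level (within 0.02 rad).
- keeper_pivot (a point): top of the keeper's pivot, 85 mm from the tube axis on the local -x side, 90 mm towards the tail. The knob circles it at 50 mm.
- keeper_knob (a point): top centre of the keeper's upright black knob, 15 mm diameter, standing 26 mm above the lever, top 151 mm above the table. Shut, it is 38 mm to local -x and 32 mm to -y of the pivot; open, 38 mm to -x and 32 mm to +y. Push it towards the tail (+y) to open, towards the mouth (-y) to shut.
- loupe: black watchmaker's loupe, 38 mm diameter, 30 mm high, loose, standing near the mouth; origin at the centre of its underside.
- tin: flat grey-white round tin, 62 mm diameter, 20 mm high, loose, near the mouth; origin at the centre of its underside.
- torch: black pocket torch, 110 x 32 x 32 mm, loose, lying between the stand and the robot; origin at the centre of its underside.

How it is judged:
By the outcome, as a careful person would: the job done as asked, in the order asked, and still so for the second after the job is handed in, with the robot touching nothing.
It also fails if it takes over 72 s, if anything falls off the work surface, if the arm or the gripper's body presses on something with over 40 N, if the wrist force passes 120 N, or if a joint passes its speed limit or range.

## Working session

There is one attempt and no reset: what is moved stays moved. The work goes in short steps, Python scripts to look and compute and a tool call to move; the robot and the scene stay as the last step left them, time stands still between calls to the robot, and variables do not carry over. Pictures are saved under pics/ and viewed, at most 10 in all, crops included, and the job is handed in when it is done.

Besides the shell and the picture viewer there is one more tool, called as name([rows], argument=value, ...), one row to a line, values as JSON. carry_out: Moves the arm, as the interface text tells. Its arguments: {"type":"object","properties":{"motion":{"type":"array","items":{"type":"array"}},"force":{"type":"number"}},"required":["motion"]}

```bash
mkdir -p pics; cat > h.py <<'E'
from workcell import arm, viewer
import numpy as np, cv2
def snap(n,f=None):
    s=viewer.snapshot(n)
    if f: cv2.imwrite('pics/'+f,s['frame'])
    return s
def ray(s,u,v):
    R=np.array(s['R']);t=np.array(s['t'])
    d=R.T@np.array([(u-s['cx'])/s['fx'],(v-s['cy'])/s['fy'],1]);return -R.T@t,d
def onz(s,u,v,z):
    c,d=ray(s,u,v);return c+d*(z-c[2])/d[2]
def proj(s,X):
    p=np.array(s['R'])@np.array(X)+np.array(s['t']);return s['fx']*p[0]/p[2]+s['cx'],s['fy']*p[1]/p[2]+s['cy']
E
python3 - <<'E'
from h import *
a=snap('scene','scene0.png');b=snap('side','side0.png')
for s in(a,b):print(-np.array(s['R']).T@s['t'],np.array(s['R'])[2],s['fx'])
st=arm.state();print(st['clock'],st['tcp_pos'],st['orientation'],st['contact_force'],st['opening'])
E
```

```text
[-0.05407918 -0.55192838  0.67397082] [ 0.63631213  0.5716543  -0.51799443] 472.963598101681
[ 0.55924224 -0.72879039  0.56011018] [ 0.01734189  0.86033732 -0.50943003] 422.32828917047345
0.1 [ 0.25070195 -0.62629663  0.23053592] [[ 9.28363653e-01  3.71672586e-01 -6.45157041e-04]
 [ 3.71673129e-01 -9.28362742e-01  1.30536479e-03]
 [-1.13771451e-04 -1.45164076e-03 -9.99998940e-01]] [-1.34312476 -0.45848254 -0.03526221] 0.08550400548361298
```

View pics/scene0.png

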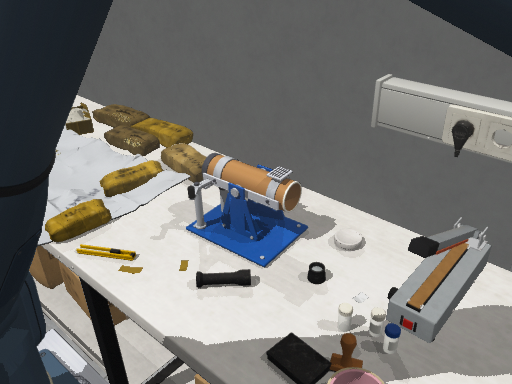

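View pics/side0.png

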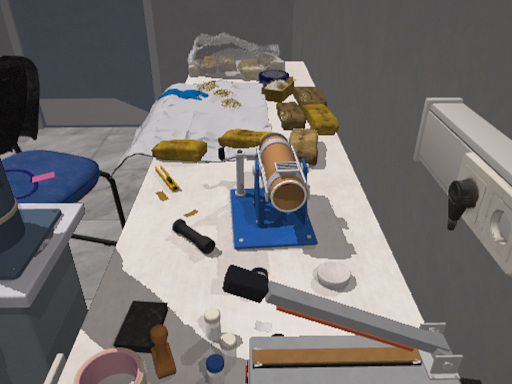

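The scene view shows the stand at about (247,225), with the thumb plate near (279,174), the knob near (191,192) and the torch at (223,278). In the side view the plate is at about (272,220), the thumb plate near (288,167) and the knob near (222,154).

```bash
python3 - <<'E'
from h import *
out=[]
for n,roi in (('scene',(180,140,140,130)),('side',(205,120,125,135))):
    s=snap(n);f=s['frame'];x,y,w,h=roi
    hsv=cv2.cvtColor(f,cv2.COLOR_BGR2HSV)
    m=cv2.inRange(hsv,(105,150,50),(125,255,255));mm=np.zeros_like(m);mm[y:y+h,x:x+w]=m[y:y+h,x:x+w]
    c=max(cv2.findContours(mm,0,2)[0],key=cv2.contourArea)
    hull=cv2.approxPolyDP(cv2.convexHull(c),3,True)[:,0]
    print(n,[(tuple(map(int,p)),onz(s,*map(float,p),0.008)[:2].round(3)) for p in hull])
    print('knob/thumb', *( (onz(s,191,192,.14).round(3),onz(s,279,174,.175).round(3)) if n=='scene' else (onz(s,222,154,.14).round(3),onz(s,288,167,.175).round(3))))
    cr=cv2.resize(f[y:y+h,x:x+w],None,fx=4,fy=4,interpolation=cv2.INTER_CUBIC);out.append(cr)
H=max(o.shape[0] for o in out)
im=np.hstack([cv2.copyMakeBorder(o,0,H-o.shape[0],0,0,0) for o in out]);print(im.shape)
cv2.imwrite('pics/crop1.png',cv2.resize(im,(int(im.shape[1]*.75),int(im.shape[0]*.75)),interpolation=cv2.INTER_AREA))
E
```

```text
scene [((229, 183), array([0.727, 0.259])), ((307, 227), array([ 0.698, -0.028])), ((264, 266), array([ 0.526, -0.041])), ((186, 228), array([0.511, 0.191]))]
knob/thumb [0.493 0.135 0.14 ] [ 0.625 -0.001  0.175]
side [((256, 160), array([0.582, 0.363])), ((306, 200), array([0.7  , 0.144])), ((316, 243), array([ 0.7  , -0.026])), ((235, 247), array([ 0.53 , -0.036])), ((231, 190), array([0.515, 0.195]))]
knob/thumb [0.5   0.133 0.14 ] [0.637 0.001 0.175]
(540, 1060, 3)
```

View pics/crop1.png

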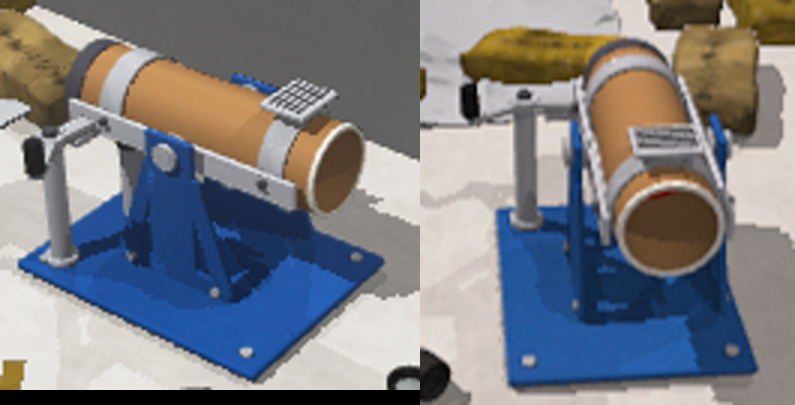

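The crop shows the thumb plate centre at about scene (281,173) and side (287,167), and the knob at scene (191,192) and side (221,154). The keeper is shut. I triangulate these and work out the approach.

```bash
cat >> h.py <<'E'
def tri(rs):
    A=np.zeros((3,3));b=np.zeros(3)
    for c,d in rs:
        d=d/np.linalg.norm(d);P=np.eye(3)-np.outer(d,d);A+=P;b+=P@c
    return np.linalg.solve(A,b)
YAW=0.066
def rel(tgt,n=1,yaw=YAW):
    from scipy.spatial.transform import Rotation as Ro
    s=arm.state();R=np.array(s['orientation']);c,q=np.cos(yaw),np.sin(yaw)
    T=np.array([[c,q,0],[q,-c,0],[0,0,-1]])
    print('t',s['clock'],'tcp',np.round(s['tcp_pos'],4),'shift',(R.T@(np.array(tgt)-s['tcp_pos'])).round(4),'turn',Ro.from_matrix(R.T@T).as_rotvec(degrees=True).round(2),'F',np.round(s['contact_force'],2),'open',round(s['opening'],4))
E
python3 - <<'E'
from h import *
a=snap('scene');b=snap('side')
k=tri([ray(a,191,191.5),ray(b,221.2,154)]);p=tri([ray(a,281,173),ray(b,287.3,167.3)])
print(k,p)
x=np.array([np.cos(YAW),np.sin(YAW)]);y=np.array([-x[1],x[0]])
print('org from thumb',p[:2]+.08*y,'from knob',k[:2]+.123*x-.058*y)
rel([.42,-.25,.235]);rel([k[0],k[1],.235])
E
```

```text
[0.49801502 0.14102844 0.1362949 ] [0.63554599 0.00182031 0.17293983]
org from thumb [0.63026982 0.08164613] from knob [0.62457244 0.09126683]
t 0.3 tcp [ 0.2508 -0.6265  0.231 ] shift [ 0.297  -0.2867 -0.0038] turn [-3.000e-02  1.000e-02  1.804e+01] F [0.01 0.04 0.34] open 0.0858
t 0.3 tcp [ 0.2508 -0.6265  0.231 ] shift [ 0.5147 -0.6207 -0.0036] turn [-3.000e-02  1.000e-02  1.804e+01] F [0.01 0.04 0.34] open 0.0858
```

carry_out([
  [0.45,[0.03,-0.029,0],[0,0,2]],
  [0.45,[0.06,-0.058,0],[0,0,4]],
  [0.45,[0.09,-0.087,0],[0,0,6]],
  [0.45,[0.12,-0.116,0],[0,0,8]],
  [0.45,[0.15,-0.145,0],[0,0,10]],
  [0.45,[0.18,-0.174,0],[0,0,12]],
  [0.45,[0.21,-0.203,0],[0,0,14]],
  [0.45,[0.24,-0.232,0],[0,0,16]],
  [0.45,[0.27,-0.26,0],[0,0,18]],
  [0.45,[0.297,-0.287,0],[0,0,18]],
])

```text
clock: 1.3
tcp_pos: [0.4207, -0.248, 0.2315]
orientation: [[0.998, 0.066, 0.001], [0.066, -0.998, -0.0], [0.001, 0.0, -1.0]]
contact_force: [1.1, -0.6, 0.4]
opening: 0.0385
grip_force: 0.0
```

```bash
python3 - <<'E'
from h import *
rel([.499,.137,.235])
E
```

```text
t 1.3 tcp [ 0.4207 -0.248   0.2315] shift [ 0.1035 -0.379  -0.0035] turn [ 0.01 -0.04 -0.  ] F [ 1.12 -0.61  0.42] open 0.0385
```

carry_out([
  [0.45,[0.011,-0.04,0],[0,0,0]],
  [0.45,[0.022,-0.08,0],[0,0,0]],
  [0.45,[0.033,-0.12,0],[0,0,0]],
  [0.45,[0.044,-0.16,0],[0,0,0]],
  [0.45,[0.055,-0.2,0],[0,0,0]],
  [0.45,[0.066,-0.24,0],[0,0,0]],
  [0.45,[0.077,-0.28,0],[0,0,0]],
  [0.45,[0.088,-0.32,0],[0,0,0]],
  [0.45,[0.099,-0.36,0],[0,0,0]],
  [0.45,[0.104,-0.379,0],[0,0,0]],
])

```text
clock: 2.3
tcp_pos: [0.4987, 0.1396, 0.2314]
orientation: [[0.998, 0.071, 0.001], [0.071, -0.997, 0.002], [0.001, -0.002, -1.0]]
contact_force: [-0.2, 0.0, -0.3]
opening: 0.0384
grip_force: 0.0
```

```bash
python3 - <<'E'
from h import *
rel([.499,.137,.13])
w=snap('wrist','w1.png');print(proj(w,[.499,.137,.151]),proj(w,arm.state()['tcp_pos']))
E
```

```text
t 2.3 tcp [0.4987 0.1396 0.2314] shift [1.000e-04 2.800e-03 1.014e-01] turn [-0.1  -0.04  0.27] F [-0.16  0.01 -0.32] open 0.0384
(np.float64(259.551070627163), np.float64(201.9893031612542)) (np.float64(252.5857259636415), np.float64(246.24773948954544))
```

View pics/w1.png

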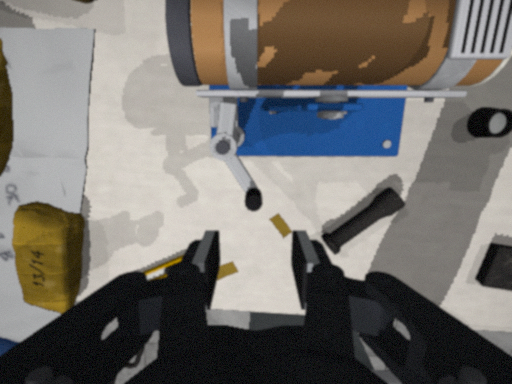

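The wrist view shows the knob top at (254,200), within a few mm of my estimate, so the knob's y is about 0.140. The pivot is at (223,146). I descend around the knob.

carry_out([
  [0.45,[0.0,0,0.03],[0,0,0]],
  [0.45,[0,0,0.06],[0,0,0]],
  [0.45,[0,0,0.085],[0,0,0]],
  [0.45,[0,0,0.098],[0,0,0]],
  [0.45,[0,0,0.098],[0,0,0]],
])

```text
clock: 2.85
tcp_pos: [0.4974, 0.1346, 0.1317]
orientation: [[0.998, 0.066, -0.003], [0.066, -0.998, -0.001], [-0.003, 0.001, -1.0]]
contact_force: [-0.2, -0.4, 0.4]
opening: 0.0388
grip_force: 0.0
```

carry_out([
  [0.45,[-0.005,-0.012,0],[0,0,0]],
  [0.45,[-0.006,-0.022,0],[0,0,0]],
  [0.45,[-0.007,-0.032,0],[0,0,0]],
  [0.45,[-0.008,-0.042,0],[0,0,0]],
  [0.45,[-0.008,-0.05,0],[0,0,0]],
  [0.45,[-0.008,-0.058,0],[0,0,0]],
  [0.45,[-0.006,-0.065,0],[0,0,0]],
  [0.45,[-0.005,-0.072,0],[0,0,0]],
  [0.45,[-0.004,-0.078,0],[0,0,0]],
  [0.45,[-0.004,-0.078,0],[0,0,0]],
])

```text
clock: 3.85
tcp_pos: [0.4902, 0.2119, 0.1333]
orientation: [[0.998, 0.066, 0.001], [0.066, -0.998, -0.002], [0.001, 0.002, -1.0]]
contact_force: [2.7, -4.7, 2.0]
opening: 0.0387
grip_force: 3.1
```

```bash
python3 - <<'E'
from h import *
a=snap('scene');b=snap('side')
rel([.499,.137,.13])
w=snap('wrist')
im=np.hstack([cv2.resize(a['frame'][140:270,150:310],None,fx=2.4,fy=2.4),cv2.resize(w['frame'],(416,312))])
cv2.imwrite('pics/c2.png',im);print(im.shape)
E
```

```text
t 3.95 tcp [0.4902 0.2118 0.1334] shift [0.0039 0.0752 0.0035] turn [ 0.07 -0.05 -0.04] F [ 3.29 -5.21  0.78] open 0.0386
(312, 800, 3)
```

View pics/c2.png

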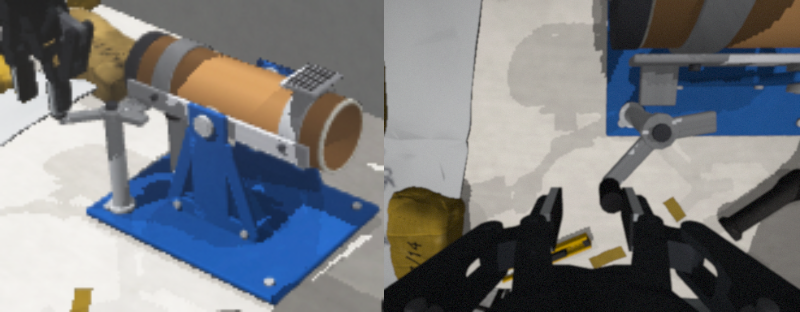

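The keeper is open: the lever has swung round in the wrist crop, and the knob has moved about 60 mm, roughly 1.3 rad. I back off and go above the thumb plate with the fingers shut.

carry_out([
  [0.45,[0,0.009,0],[0,0,0]],
  [0.45,[0,0.009,-0.02],[0,0,0]],
  [0.45,[0,0.009,-0.06],[0,0,0]],
  [0,[0,0.009,-0.1],[0,0,0]],
  [0,[0.03,0.04,-0.1],[0,0,0]],
  [0,[0.055,0.08,-0.1],[0,0,0]],
  [0,[0.08,0.12,-0.1],[0,0,0]],
  [0,[0.105,0.16,-0.1],[0,0,0]],
  [0,[0.125,0.198,-0.1],[0,0,0]],
  [0,[0.13,0.218,-0.09],[0,0,0]],
])

```text
clock: 5.0
tcp_pos: [0.6359, -0.0005, 0.2238]
orientation: [[0.998, 0.062, 0.003], [0.062, -0.998, -0.001], [0.003, 0.001, -1.0]]
contact_force: [0.1, -0.4, -0.3]
opening: 0.0
grip_force: 0.0
```

```bash
python3 - <<'E'
from h import *
rel([.634,.003,.18])
E
```

```text
t 5.0 tcp [ 6.359e-01 -5.000e-04  2.238e-01] shift [-0.0018 -0.0037  0.0438] turn [ 0.07 -0.15 -0.2 ] F [ 0.11 -0.44 -0.34] open 0.0
```

carry_out([
  [0,[-0.002,-0.004,0.02],[0,0,0]],
  [0,[-0.002,-0.004,0.038],[0,0,0]],
  [0,[-0.002,-0.004,0.043],[0,0,0]],
  [0,[-0.002,-0.004,0.046],[0,0,0]],
  [0,[-0.002,-0.004,0.048],[0,0,0]],
  [0,[-0.002,-0.004,0.048],[0,0,0]],
])

```text
clock: 5.6
tcp_pos: [0.6315, 0.008, 0.1759]
orientation: [[0.998, 0.067, 0.001], [0.067, -0.998, 0.0], [0.001, -0.0, -1.0]]
contact_force: [0.6, -0.1, 0.2]
opening: 0.0
grip_force: 0.0
```

```bash
python3 - <<'E'
from h import *
rel([.634,.003,.175])
for d in range(2,34,2):
    t=np.radians(d);print(d,round(t,3),(81*np.cos(t)-81+50*np.sin(t)).round(1),(81*np.sin(t)+50-50*np.cos(t)).round(1))
E
```

```text
t 5.6 tcp [0.6315 0.008  0.1759] shift [0.0021 0.0051 0.0009] turn [-0.01 -0.05  0.05] F [ 0.63 -0.09  0.18] open 0.0
2 0.035 1.7 2.9
4 0.07 3.3 5.8
6 0.105 4.8 8.7
8 0.14 6.2 11.8
10 0.175 7.5 14.8
12 0.209 8.6 17.9
14 0.244 9.7 21.1
16 0.279 10.6 24.3
18 0.314 11.5 27.5
20 0.349 12.2 30.7
22 0.384 12.8 34.0
24 0.419 13.3 37.3
26 0.454 13.7 40.6
28 0.489 14.0 43.9
30 0.524 14.1 47.2
32 0.559 14.2 50.5
```

carry_out([
  [0,[0.001,0.004,0.001],[0,0,0]],
  [0,[0.001,0.006,0.003],[1,0,0]],
  [0,[0.001,0.007,0.005],[2,0,0]],
  [0,[0.001,0.008,0.0065],[3,0,0]],
  [0,[0.001,0.008,0.008],[4,0,0]],
  [0,[0.001,0.009,0.0095],[5,0,0]],
  [0,[0.001,0.009,0.011],[6,0,0]],
  [0,[0.001,0.01,0.0125],[7,0,0]],
  [0,[0.001,0.01,0.014],[8,0,0]],
  [0,[0.001,0.01,0.014],[8,0,0]],
])

```text
clock: 6.6
tcp_pos: [0.6336, -0.0028, 0.1624]
orientation: [[0.998, 0.065, -0.007], [0.065, -0.988, 0.14], [0.002, -0.14, -0.99]]
contact_force: [-1.6, -0.5, 8.0]
opening: -0.0
grip_force: 3.8
```

```bash
python3 - <<'E'
from h import *
rel([.634,.003,.175])
a=snap('scene');b=snap('side');w=snap('wrist')
im=np.hstack([cv2.resize(a['frame'][140:270,200:330],(266,266)),cv2.resize(b['frame'][110:240,215:345],(266,266)),cv2.resize(w['frame'],(266,200)) if 0 else cv2.resize(w['frame'],(268,266))])
cv2.imwrite('pics/c3.png',im)
E
```

```text
t 6.6 tcp [ 0.6336 -0.0028  0.1624] shift [ 0.0008 -0.0075 -0.0116] turn [-8.06 -0.12 -0.02] F [-1.65 -0.48  7.97] open -0.0
```

View pics/c3.png

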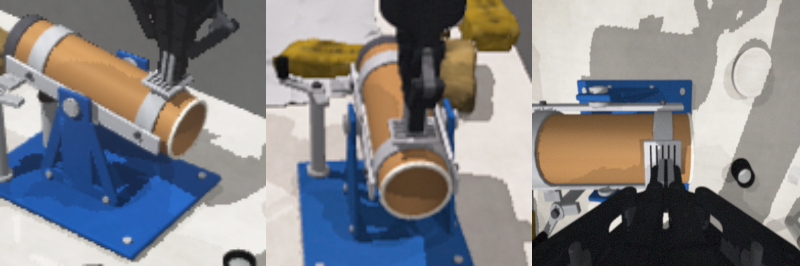

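The cradle is tipping at about 0.14 rad with the finger flat on the thumb plate and a force of 8 N. No red shows yet.

```bash
cat >> h.py <<'E'
ORG=np.array([.630,.084,.125])
def mon():
    st=arm.state();R=np.array(st['orientation']);th=np.arctan2(-R[2,1],-R[2,2])
    f=np.array(st['contact_force']);x=np.array([np.cos(YAW),np.sin(YAW),0]);yl=np.array([-x[1],x[0],0])
    m=-yl*np.cos(th)-np.array([0,0,np.sin(th)]);up=np.array([0,0,np.cos(th)])-yl*np.sin(th)
    s=snap('side');hsv=cv2.cvtColor(s['frame'],cv2.COLOR_BGR2HSV)
    k=cv2.inRange(hsv,(0,150,60),(6,255,255))|cv2.inRange(hsv,(174,150,60),(180,255,255))
    u,v=map(int,proj(s,ORG+.115*m));z=np.zeros_like(k);z[v-40:v+40,u-35:u+35]=k[v-40:v+40,u-35:u+35]
    ys,xs=np.nonzero(z)
    d=[(o,round(proj(s,ORG+(.115+o/1000)*m-.03*up)[1],1)) for o in (-60,-45,-30,-15,0,10,20)]
    print('t',round(st['clock'],2),'tilt',round(th,3),'Fn',round(f@up,2),'rim',(u,v),'red',len(ys),(int(xs.min()),int(xs.max()),int(ys.min()),int(ys.max())) if len(ys) else '',d)
    return s
E
python3 -c "
from h import *
mon()"
```

```text
t 6.75 tilt 0.14 Fn 8.14 rim (288, 203) red 0  [(-60, np.float64(196.2)), (-45, np.float64(200.8)), (-30, np.float64(205.4)), (-15, np.float64(210.2)), (0, np.float64(215.2)), (10, np.float64(218.5)), (20, np.float64(222.0))]
```

carry_out([
  [0,[0,0.0008,0.0014],[1,0,0]],
  [0,[0,0.0017,0.0029],[2,0,0]],
  [0,[0,0.0025,0.0043],[3,0,0]],
  [0,[0,0.0033,0.0058],[4,0,0]],
  [0,[0,0.0033,0.0058],[4,0,0]],
  [0,[0,0.0033,0.0058],[4,0,0]],
  [0,[0,0.0033,0.0058],[4,0,0]],
  [0,[0,0.0033,0.0058],[4,0,0]],
])

```text
clock: 7.6
tcp_pos: [0.6338, -0.0055, 0.1565]
orientation: [[0.998, 0.065, -0.012], [0.066, -0.976, 0.207], [0.002, -0.207, -0.978]]
contact_force: [-1.6, -1.7, 6.7]
opening: 0.0002
grip_force: 3.9
```

```bash
python3 -c "
from h import *
mon()"
```

```text
t 7.6 tilt 0.209 Fn 6.89 rim (288, 206) red 0  [(-60, np.float64(196.9)), (-45, np.float64(201.8)), (-30, np.float64(206.8)), (-15, np.float64(212.0)), (0, np.float64(217.3)), (10, np.float64(220.9)), (20, np.float64(224.5))]
```

carry_out([
  [0,[0,0.0008,0.0014],[1,0,0]],
  [0,[0,0.0017,0.0029],[2,0,0]],
  [0,[0,0.0017,0.0029],[2,0,0]],
  [0,[0,0.0017,0.0029],[2,0,0]],
  [0,[0,0.0017,0.0029],[2,0,0]],
  [0,[0,0.0017,0.0029],[2,0,0]],
])

```text
clock: 8.25
tcp_pos: [0.6338, -0.0068, 0.1532]
orientation: [[0.998, 0.064, -0.014], [0.066, -0.968, 0.241], [0.002, -0.241, -0.97]]
contact_force: [-2.7, -1.9, 7.9]
opening: -0.0
grip_force: 4.0
```

```bash
python3 -c "
from h import *
mon()"
```

```text
t 8.25 tilt 0.244 Fn 8.08 rim (287, 208) red 0  [(-60, np.float64(197.2)), (-45, np.float64(202.2)), (-30, np.float64(207.4)), (-15, np.float64(212.8)), (0, np.float64(218.2)), (10, np.float64(221.9)), (20, np.float64(225.7))]
```

carry_out([
  [0,[0,0.0008,0.0014],[1,0,0]],
  [0,[0,0.0017,0.0029],[2,0,0]],
  [0,[0,0.0017,0.0029],[2,0,0]],
  [0,[0,0.0017,0.0029],[2,0,0]],
  [0,[0,0.0017,0.0029],[2,0,0]],
  [0,[0,0.0017,0.0029],[2,0,0]],
])

```text
clock: 8.9
tcp_pos: [0.6339, -0.0081, 0.1499]
orientation: [[0.998, 0.063, -0.016], [0.065, -0.959, 0.274], [0.002, -0.275, -0.962]]
contact_force: [-1.9, -2.9, 6.8]
opening: 0.0003
grip_force: 4.0
```

```bash
python3 -c "
from h import *
mon()"
```

```text
t 8.9 tilt 0.278 Fn 7.33 rim (287, 209) red 0  [(-60, np.float64(197.4)), (-45, np.float64(202.7)), (-30, np.float64(208.0)), (-15, np.float64(213.5)), (0, np.float64(219.1)), (10, np.float64(222.9)), (20, np.float64(226.8))]
```

carry_out([
  [0,[0,0.0008,0.0014],[1,0,0]],
  [0,[0,0.0008,0.0014],[1,0,0]],
  [0,[0,0.0008,0.0014],[1,0,0]],
  [0,[0,0.0008,0.0014],[1,0,0]],
  [0,[0,0.0008,0.0014],[1,0,0]],
  [0,[0,0.0008,0.0014],[1,0,0]],
  [0,[0,0.0008,0.0014],[1,0,0]],
])

```text
clock: 9.65
tcp_pos: [0.6339, -0.0087, 0.1483]
orientation: [[0.998, 0.063, -0.017], [0.065, -0.955, 0.29], [0.002, -0.291, -0.957]]
contact_force: [-1.9, -4.0, 7.6]
opening: 0.0004
grip_force: 4.1
```

```bash
python3 -c "
from h import *
mon()"
```

```text
t 9.65 tilt 0.295 Fn 8.36 rim (287, 210) red 0  [(-60, np.float64(197.5)), (-45, np.float64(202.8)), (-30, np.float64(208.3)), (-15, np.float64(213.8)), (0, np.float64(219.5)), (10, np.float64(223.4)), (20, np.float64(227.3))]
```

carry_out([
  [0,[0,0.0008,0.0014],[1,0,0]],
  [0,[0,0.0008,0.0014],[1,0,0]],
  [0,[0,0.0008,0.0014],[1,0,0]],
  [0,[0,0.0008,0.0014],[1,0,0]],
  [0,[0,0.0008,0.0014],[1,0,0]],
  [0,[0,0.0008,0.0014],[1,0,0]],
  [0,[0,0.0008,0.0014],[1,0,0]],
])

```text
clock: 10.4
tcp_pos: [0.634, -0.0093, 0.1467]
orientation: [[0.998, 0.062, -0.018], [0.065, -0.95, 0.307], [0.002, -0.307, -0.952]]
contact_force: [-1.3, -3.4, 7.6]
opening: -0.0004
grip_force: 4.0
```

```bash
python3 -c "
from h import *
mon()"
```

```text
t 10.4 tilt 0.312 Fn 8.21 rim (287, 210) red 0  [(-60, np.float64(197.6)), (-45, np.float64(203.0)), (-30, np.float64(208.5)), (-15, np.float64(214.1)), (0, np.float64(219.9)), (10, np.float64(223.8)), (20, np.float64(227.8))]
```

carry_out([
  [0,[0,0.0008,0.0014],[1,0,0]],
  [0,[0,0.0008,0.0014],[1,0,0]],
  [0,[0,0.0008,0.0014],[1,0,0]],
  [0,[0,0.0008,0.0014],[1,0,0]],
  [0,[0,0.0008,0.0014],[1,0,0]],
  [0,[0,0.0008,0.0014],[1,0,0]],
  [0,[0,0.0008,0.0014],[1,0,0]],
])

```text
clock: 11.15
tcp_pos: [0.634, -0.0097, 0.1449]
orientation: [[0.998, 0.062, -0.019], [0.065, -0.944, 0.323], [0.002, -0.324, -0.946]]
contact_force: [-1.1, -4.3, 6.2]
opening: -0.0002
grip_force: 3.8
```

```bash
python3 -c "
from h import *
mon()"
```

```text
t 11.15 tilt 0.33 Fn 7.21 rim (287, 211) red 0  [(-60, np.float64(197.7)), (-45, np.float64(203.2)), (-30, np.float64(208.8)), (-15, np.float64(214.4)), (0, np.float64(220.3)), (10, np.float64(224.2)), (20, np.float64(228.2))]
```

carry_out([
  [0,[0,0.0008,0.0014],[1,0,0]],
  [0,[0,0.0008,0.0014],[1,0,0]],
  [0,[0,0.0008,0.0014],[1,0,0]],
  [0,[0,0.0008,0.0014],[1,0,0]],
  [0,[0,0.0008,0.0014],[1,0,0]],
  [0,[0,0.0008,0.0014],[1,0,0]],
  [0,[0,0.0008,0.0014],[1,0,0]],
])

```text
clock: 11.9
tcp_pos: [0.634, -0.0102, 0.1432]
orientation: [[0.998, 0.061, -0.02], [0.065, -0.938, 0.339], [0.002, -0.34, -0.94]]
contact_force: [-2.0, -5.0, 5.7]
opening: 0.0
grip_force: 3.5
```

```bash
python3 -c "
from h import *
mon()"
```

```text
t 11.9 tilt 0.347 Fn 6.95 rim (287, 212) red 10 (281, 289, 203, 204) [(-60, np.float64(197.8)), (-45, np.float64(203.3)), (-30, np.float64(209.0)), (-15, np.float64(214.7)), (0, np.float64(220.6)), (10, np.float64(224.6)), (20, np.float64(228.7))]
```

carry_out([
  [0,[0,0.0008,0.0014],[1,0,0]],
  [0,[0,0.0008,0.0014],[1,0,0]],
  [0,[0,0.0008,0.0014],[1,0,0]],
  [0,[0,0.0008,0.0014],[1,0,0]],
  [0,[0,0.0008,0.0014],[1,0,0]],
  [0,[0,0.0008,0.0014],[1,0,0]],
  [0,[0,0.0008,0.0014],[1,0,0]],
])

```text
clock: 12.65
tcp_pos: [0.6341, -0.0103, 0.1412]
orientation: [[0.998, 0.061, -0.021], [0.065, -0.933, 0.355], [0.002, -0.356, -0.935]]
contact_force: [0.1, -7.0, 3.6]
opening: 0.0001
grip_force: 3.2
```

```bash
python3 -c "
from h import *
s=mon();a=snap('scene')
cv2.imwrite('pics/c4.png',np.hstack([cv2.resize(a['frame'][140:270,200:330],(390,390)),cv2.resize(s['frame'][130:260,225:355],(390,390))]))"
```

```text
t 12.65 tilt 0.364 Fn 5.87 rim (287, 212) red 332 (273, 301, 204, 218) [(-60, np.float64(197.9)), (-45, np.float64(203.5)), (-30, np.float64(209.2)), (-15, np.float64(215.0)), (0, np.float64(221.0)), (10, np.float64(225.0)), (20, np.float64(229.1))]
```

View pics/c4.png

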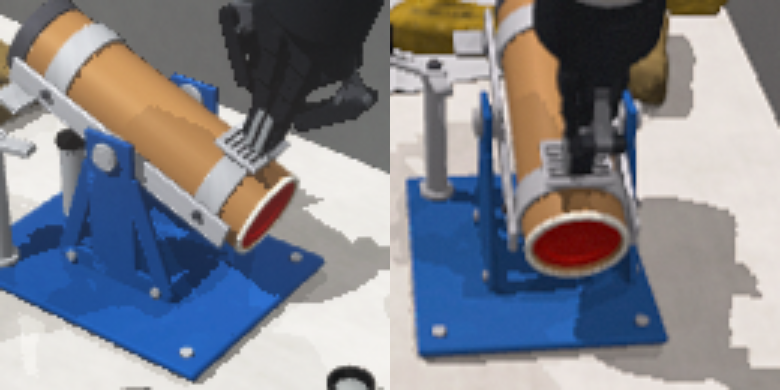

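The red cap fills most of the mouth, with its lower edge at side row 218 against 221 for flush, so about 8 mm inside and gliding. I ease back 5° now to stop it.

carry_out([
  [0,[0,-0.0022,-0.0035],[-2.5,0,0]],
  [0,[0,-0.0047,-0.0069],[-5,0,0]],
  [0,[0,-0.0047,-0.0069],[-5,0,0]],
])

```text
clock: 13.05
tcp_pos: [0.634, -0.0054, 0.1506]
orientation: [[0.998, 0.067, -0.016], [0.068, -0.96, 0.273], [0.003, -0.273, -0.962]]
contact_force: [1.0, -1.4, 3.4]
opening: -0.0001
grip_force: 1.6
```

```bash
python3 -c "
from h import *
s=mon();a=snap('scene');mon()
cv2.imwrite('pics/c5.png',np.hstack([cv2.resize(a['frame'][160:260,220:320],(400,400),interpolation=2),cv2.resize(s['frame'][150:250,240:340],(400,400),interpolation=2)]))"
```

```text
t 13.05 tilt 0.277 Fn 3.67 rim (287, 209) red 573 (273, 302, 199, 222) [(-60, np.float64(197.4)), (-45, np.float64(202.6)), (-30, np.float64(208.0)), (-15, np.float64(213.5)), (0, np.float64(219.1)), (10, np.float64(222.9)), (20, np.float64(226.7))]
t 13.15 tilt 0.279 Fn 3.17 rim (287, 209) red 563 (273, 302, 200, 222) [(-60, np.float64(197.4)), (-45, np.float64(202.7)), (-30, np.float64(208.0)), (-15, np.float64(213.5)), (0, np.float64(219.1)), (10, np.float64(222.9)), (20, np.float64(226.8))]
```

View pics/c5.png

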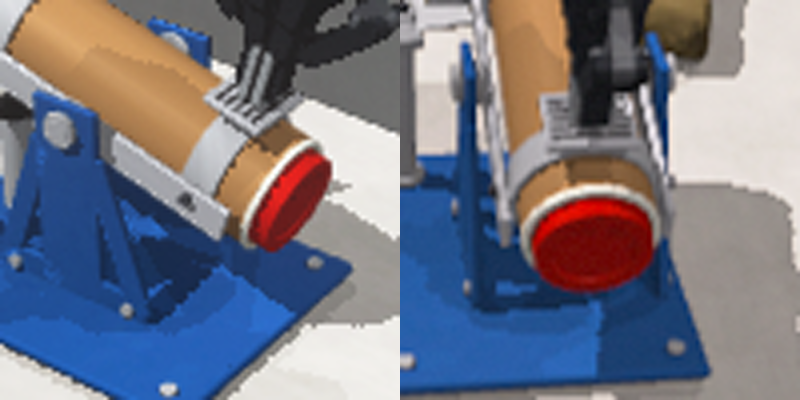

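The cap now stands slightly proud of the rim, about 8 mm out (lower edge at row 222 against 219 for flush), and it has stopped. I ease the tube back to level.

carry_out([
  [0,[0,-0.0018,-0.0028],[-2,0,0]],
  [0,[0,-0.0037,-0.0055],[-4,0,0]],
  [0,[0,-0.0057,-0.0082],[-6,0,0]],
  [0,[0,-0.0077,-0.0108],[-8,0,0]],
  [0,[0,-0.0099,-0.0133],[-10,0,0]],
  [0,[0,-0.0122,-0.0157],[-12,0,0]],
  [0,[0,-0.0133,-0.0169],[-13,0,0]],
  [0,[0,-0.0145,-0.0181],[-14,0,0]],
  [0,[0,-0.0157,-0.0193],[-15,0,0]],
  [0,[0,-0.0163,-0.0199],[-15.5,0,0]],
])

```text
clock: 14.2
tcp_pos: [0.6325, 0.0035, 0.1727]
orientation: [[0.998, 0.066, -0.001], [0.066, -0.998, 0.007], [-0.0, -0.007, -1.0]]
contact_force: [0.0, -3.7, 5.6]
opening: 0.0002
grip_force: 2.5
```

```bash
python3 -c "
from h import *
mon();rel([.634,.003,.175])"
```

```text
t 14.2 tilt 0.007 Fn 5.62 rim (288, 197) red 703 (273, 304, 185, 213) [(-60, np.float64(194.5)), (-45, np.float64(198.3)), (-30, np.float64(202.2)), (-15, np.float64(206.3)), (0, np.float64(210.4)), (10, np.float64(213.3)), (20, np.float64(216.2))]
t 14.25 tcp [0.6325 0.0039 0.1728] shift [ 0.0014  0.001  -0.0022] turn [-0.41  0.    0.06] F [-0.17 -5.12  6.21] open 0.0004
```

carry_out([
  [0,[0,-0.0005,-0.0007],[-0.4,0,0]],
  [0,[0,-0.001,-0.0015],[-0.4,0,0]],
  [0,[0,-0.001,-0.0025],[-0.4,0,0]],
  [0,[0,-0.001,-0.0035],[-0.4,0,0]],
  [0,[0,-0.001,-0.005],[-0.4,0,0]],
  [0,[0,-0.001,-0.007],[-0.4,0,0]],
  [0,[0,-0.001,-0.01],[-0.4,0,0]],
  [0,[0,-0.001,-0.02],[-0.4,0,0]],
  [0,[0,-0.001,-0.05],[-0.4,0,0]],
  [0,[0,-0.001,-0.058],[-0.4,0,0]],
])

```text
clock: 15.25
tcp_pos: [0.6338, 0.0044, 0.234]
orientation: [[0.998, 0.066, 0.004], [0.066, -0.998, 0.002], [0.004, -0.002, -1.0]]
contact_force: [0.9, 0.2, 1.0]
opening: 0.0001
grip_force: 0.0
```

```bash
python3 -c "
from h import *
mon();rel([.492,.2,.23])"
```

```text
t 15.25 tilt 0.002 Fn 1.0 rim (288, 197) red 714 (273, 304, 184, 211) [(-60, np.float64(194.4)), (-45, np.float64(198.2)), (-30, np.float64(202.1)), (-15, np.float64(206.1)), (0, np.float64(210.2)), (10, np.float64(213.0)), (20, np.float64(215.9))]
t 15.3 tcp [0.634  0.0044 0.2342] shift [-0.1287 -0.2046  0.0039] turn [-0.1  -0.29  0.02] F [0.43 0.39 0.74] open -0.0
```

carry_out([
  [0.45,[-0.02,-0.03,0],[0,0,0]],
  [0.45,[-0.04,-0.06,0],[0,0,0]],
  [0.45,[-0.06,-0.095,0],[0,0,0]],
  [0.45,[-0.08,-0.13,0],[0,0,0]],
  [0.45,[-0.105,-0.17,0],[0,0,0]],
  [0.45,[-0.12,-0.195,0],[0,0,0]],
  [0.45,[-0.129,-0.204,0],[0,0,0]],
  [0.45,[-0.129,-0.204,0],[0,0,0]],
])

```text
clock: 16.1
tcp_pos: [0.4891, 0.2004, 0.2309]
orientation: [[0.998, 0.069, -0.001], [0.069, -0.998, 0.002], [-0.0, -0.002, -1.0]]
contact_force: [0.7, 0.4, -0.3]
opening: 0.0384
grip_force: 0.0
```

```bash
python3 -c "
from h import *
rel([.494,.201,.131])
w=snap('wrist','w6.png');print(proj(w,[.495,.201,.151]))"
```

```text
t 16.1 tcp [0.4891 0.2004 0.2309] shift [ 0.005  -0.0001  0.0999] turn [-0.11  0.02  0.2 ] F [ 0.65  0.43 -0.33] open 0.0384
(np.float64(256.1008507748807), np.float64(195.15202531551063))
```

View pics/w6.png

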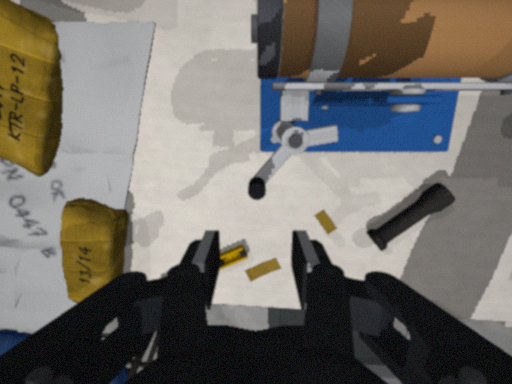

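The wrist view shows the knob at (257,186), right in y and about 4 mm further in x than I assumed. I descend around it.

carry_out([
  [0.45,[0.007,0,0.03],[0,0,0]],
  [0.45,[0.008,0,0.06],[0,0,0]],
  [0.45,[0.008,0,0.085],[0,0,0]],
  [0.45,[0.008,0,0.098],[0,0,0]],
  [0.45,[0.008,0,0.098],[0,0,0]],
])

```text
clock: 16.65
tcp_pos: [0.4984, 0.1974, 0.1309]
orientation: [[0.998, 0.064, -0.003], [0.064, -0.998, -0.001], [-0.003, 0.001, -1.0]]
contact_force: [-0.5, -0.1, -0.4]
opening: 0.0386
grip_force: 0.0
```

carry_out([
  [0.45,[-0.004,0.01,0],[0,0,0]],
  [0.45,[-0.006,0.02,0],[0,0,0]],
  [0.45,[-0.008,0.03,0],[0,0,0]],
  [0.45,[-0.009,0.038,0],[0,0,0]],
  [0.45,[-0.009,0.046,0],[0,0,0]],
  [0.45,[-0.007,0.053,0],[0,0,0]],
  [0.45,[-0.005,0.06,0],[0,0,0]],
  [0.45,[-0.004,0.065,0],[0,0,0]],
  [0.45,[-0.003,0.068,0],[0,0,0]],
  [0.45,[-0.003,0.068,0],[0,0,0]],
])

```text
clock: 17.65
tcp_pos: [0.5002, 0.1315, 0.1328]
orientation: [[0.998, 0.066, 0.0], [0.066, -0.998, 0.002], [0.001, -0.002, -1.0]]
contact_force: [-0.6, 0.2, -0.1]
opening: 0.0385
grip_force: 0.0
```

carry_out([
  [0.45,[0,0.0015,0],[0,0,0]],
  [0.45,[0,0.003,0],[0,0,0]],
  [0.45,[0,0.003,0],[0,0,0]],
])

```text
clock: 17.95
tcp_pos: [0.5001, 0.1292, 0.1328]
orientation: [[0.998, 0.067, 0.0], [0.067, -0.998, 0.002], [0.0, -0.002, -1.0]]
contact_force: [0.4, 1.6, -0.2]
opening: 0.0387
grip_force: 0.7
```

carry_out([
  [0.45,[0,0.0015,0],[0,0,0]],
  [0.45,[0,0.003,0],[0,0,0]],
  [0.45,[0,0.003,0],[0,0,0]],
])

```text
clock: 18.25
tcp_pos: [0.5003, 0.1259, 0.1329]
orientation: [[0.998, 0.066, 0.0], [0.066, -0.998, 0.002], [0.0, -0.002, -1.0]]
contact_force: [1.6, 2.2, 0.2]
opening: 0.0381
grip_force: 0.9
```

carry_out([
  [0.45,[0,0.001,0],[0,0,0]],
  [0.45,[0,0.002,0],[0,0,0]],
  [0.45,[0,0.002,0],[0,0,0]],
])

```text
clock: 18.55
tcp_pos: [0.5004, 0.124, 0.1328]
orientation: [[0.998, 0.067, 0.0], [0.067, -0.998, 0.002], [0.0, -0.002, -1.0]]
contact_force: [1.8, 3.2, 1.0]
opening: 0.0383
grip_force: 1.3
```

carry_out([
  [0.45,[0,0.001,0],[0,0,0]],
  [0.45,[0,0.002,0],[0,0,0]],
  [0.45,[0,0.002,0],[0,0,0]],
  [0.45,[0,0.002,0],[0,0,0]],
])

```text
clock: 18.95
tcp_pos: [0.5005, 0.1237, 0.1328]
orientation: [[0.998, 0.068, 0.0], [0.068, -0.998, 0.004], [0.001, -0.004, -1.0]]
contact_force: [1.6, 8.3, -1.0]
opening: 0.0385
grip_force: 4.1
```

carry_out([
  [0.45,[0,0.001,0],[0,0,0]],
  [0.45,[0,0.002,0],[0,0,0]],
  [0.45,[0,0.002,0],[0,0,0]],
  [0.45,[0,0.002,0],[0,0,0]],
])

```text
clock: 19.35
tcp_pos: [0.5006, 0.1235, 0.1329]
orientation: [[0.998, 0.069, 0.001], [0.069, -0.998, 0.006], [0.001, -0.006, -1.0]]
contact_force: [2.3, 13.7, -2.9]
opening: 0.0385
grip_force: 6.9
```

At the stop, so the keeper is shut. I back off and rise clear.

carry_out([
  [0.45,[0,-0.004,0],[0,0,0]],
  [0.45,[0,-0.012,0],[0,0,0]],
  [0.45,[0,-0.012,0],[0,0,0]],
  [0.45,[0,-0.012,-0.03],[0,0,0]],
  [0.45,[0,-0.012,-0.07],[0,0,0]],
  [0.45,[0,-0.012,-0.11],[0,0,0]],
  [0.45,[0,-0.012,-0.12],[0,0,0]],
  [0.45,[0,-0.012,-0.12],[0,0,0]],
])

```text
clock: 20.15
tcp_pos: [0.5003, 0.1315, 0.2542]
orientation: [[0.998, 0.066, 0.003], [0.066, -0.998, 0.002], [0.003, -0.002, -1.0]]
contact_force: [-0.3, -0.1, 0.4]
opening: 0.0385
grip_force: 0.0
```

```bash
python3 -c "
from h import *
s=mon();a=snap('scene');w=snap('wrist')
im=np.hstack([cv2.resize(a['frame'][140:260,200:320],(264,264),interpolation=2),cv2.resize(s['frame'][130:250,210:330],(264,264),interpolation=2),cv2.resize(w['frame'][40:290,100:370],(264,264))])
cv2.imwrite('pics/c7.png',im);print(arm.state()['tcp_pos'],arm.state()['contact_force'])"
```

```text
t 20.15 tilt 0.002 Fn 0.39 rim (288, 197) red 713 (273, 304, 184, 211) [(-60, np.float64(194.4)), (-45, np.float64(198.2)), (-30, np.float64(202.1)), (-15, np.float64(206.1)), (0, np.float64(210.2)), (10, np.float64(213.0)), (20, np.float64(215.9))]
[0.49884482 0.13127724 0.25127787] [-0.41684552  0.00230884 -0.58968456]
```

View pics/c7.png

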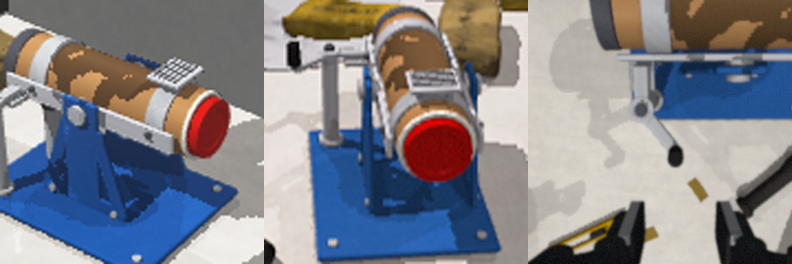

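The tube is level and the keeper nose is back over the lug, with the knob at its starting side. One numeric check of how far the cap stands out.

```bash
python3 -c "
from h import *
x=np.array([np.cos(YAW),np.sin(YAW),0]);m=np.array([x[1],-x[0],0]);z=np.array([0,0,1.])
t=np.linspace(0,6.283,200)
for n in('scene','side'):
    s=snap(n);hsv=cv2.cvtColor(s['frame'],cv2.COLOR_BGR2HSV);f=s['frame']
    k=cv2.inRange(hsv,(0,150,60),(6,255,255))|cv2.inRange(hsv,(174,150,60),(180,255,255))
    u,v=map(int,proj(s,ORG+.115*m));q=np.zeros_like(k);q[v-30:v+30,u-30:u+30]=k[v-30:v+30,u-30:u+30]
    ys,xs=np.nonzero(q);print(n,'red',xs.min(),xs.max()+1,ys.min(),ys.max()+1)
    for o in(0,10,20):
        P=np.array([proj(s,ORG+(.115+o/1e3)*m+.03*(np.cos(a)*x+np.sin(a)*z)) for a in t]);print(o,P.min(0).round(1),P.max(0).round(1))
    P=np.array([proj(s,ORG+.115*m+.035*(np.cos(a)*x+np.sin(a)*z)) for a in t]);print('rim outer',P.min(0).round(1),P.max(0).round(1))
    w=cv2.inRange(hsv,(0,0,170),(180,70,255));print('white col above/below',[ (r,int(w[r,u])) for r in range(v-22,v+22) if w[r,u]])
"
```

```text
scene red 285 304 184 212
0 [285.3 183. ] [300.8 209.4]
10 [289.2 184.4] [304.6 210.9]
20 [293.1 185.8] [308.5 212.4]
rim outer [283.9 180.8] [302.  211.5]
white col above/below [(181, 255), (182, 255), (183, 255)]
side red 273 305 184 212
0 [273.4 184. ] [303.9 210.1]
10 [274.  186.6] [304.9 212.9]
20 [274.7 189.3] [305.8 215.8]
rim outer [270.9 181.7] [306.5 212.2]
white col above/below [(180, 255), (181, 255)]
```

```bash
python3 -c "
from h import *
print(arm.close_job())"
```

```text
the job is handed in; nothing more can be done
None
```

The job is handed in at about 20 s of the 72 s allowed: the red cap stands about 8 mm out of the rim, the tube is level, the keeper is shut, and the arm went nowhere near the loupe, tin and torch; no verdict came back.

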